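Find the full clay box by its weight and put it on the ware board

ROBOT

A 6-joint arm with a two-finger parallel gripper is mounted at the origin on the work surface. World frame = base frame: x ahead of the robot, y to its left, z up, the work surface at z = 0. Lengths are in m, angles in rad, forces in N, time in s.
With the tool pointing down it reaches from about 0.225 to 0.875 m from the base axis. Payload 3.4 kg.
Tool frame: the origin (TCP) lies midway between the tips of the shut fingers; the grasp point (between the pads) lies behind it (grip_depth is the z of the grasp point in the tool frame, in m); z points along the fingers, y is the direction in which the jaws open and shut (so a half turn about z gives the same grasp; the last joint's range is limited). The gripper opens to 85 mm and grips with 20 to 120 N. Pads are 22 mm wide; open, the fingers measure 114 mm over their backs; the gripper's body (76 mm by 85 mm) begins 54 mm behind the grasp point. The pads swing forward as they close: fully open they stand 13 mm farther back than shut.
Start: joints at [1.217, 0.276, 1.505, -0, 1.361, -0.121], TCP at [0.133, 0.56, 0.204] pointing down, gripper open.
Joint ranges: [-2.89, 2.89], [-0.75, 2.08], [0.22, 2.7], [-1.18, 4.32], [0.11, 2.71], [-2.7, 2.7]. Speed limits (rad/s): [2.57, 2.57, 3.14, 3.14, 3.14, 3.14].

INTERFACE

Orientations are given as a unit quaternion [x, y, z, w].
In Python, from plant import get_state, grab_frame, camera_params, finish_job, boxes_of, outline_of, grip_depth gives the robot as it stands. The module is installed in compiled form; this text tells all that it offers.
- The arm moves only by the tool arm_command, never from a script. Its argument "targets" is text: rows parted by semicolons, each of 4 numbers parted by spaces: the shift along the tool's x, y, z in units of 300 mm (1.0 is 300 mm), then the turn about the tool's z in units of pi/2 rad (1.0 is pi/2 rad). A call has 1 to 10 rows; each row is the pose to reach, as a shift and turn from the pose commanded when the call began, along the tool's axes at that moment; what a row does not reach only later rows make up. A row lasts 1/10 s, in which the tool goes at most 50 mm and 8.59 degrees, less where a joint would pass 70% of its speed; a pose out of reach is approached as far as the arm can. A call with a number of a shift or a turn outside -1 to 1 is refused whole. A call with a gripper value outside its range is refused whole. "gripper" is the opening in per cent of the stroke, from 0 (shut) to 100 (fully open), set as the call begins (left out, the last holds). The fingers move at their own pace and stop on an object; the grip force is fixed at half the most. Time passes only in rows, so rows that repeat a pose let the fingers close. It gives the time, the measured TCP pose, the force and the opening at its end, in the units of the state.
- get_state(): the state, without advancing time (a new reading comes with each control period).
- grab_frame(name): name is "side" or "top"; returns the picture (384x512x3 uint8, blue, green, red); there is no depth.
- camera_params(name): a dict with "camera_matrix" (3x3 intrinsics, pixels), "extrinsics" (4x4, takes a point from world to camera coordinates). Camera axes: x right, y down, z forward; pixel columns grow to the right and rows downward; lengths in m; the calibration is good to about 2 mm. A picture is of the moment at which its call begins. camera_params takes no time and is no camera call.
- finish_job(): hands the job in, once; it reports no verdict.
Trained networks look in the newest picture that a camera, given by its name, has taken for a name from the list of things; names that differ only in an ending like _2 or _b are one class to them, and where a whole thing is asked for, a point or a joint stands for the part that bears it (a point fixed in the world has none). Each returns a list of dicts, best first, with "p" (0 to 1); they miss things now and then, are a little off and sometimes report something else, mostly with a low value. They report only what shows in the picture. A call takes as long as a camera call. They do not tell look-alikes from the thing itself.
- boxes_of(camera, target): "uv" ([column, row] in pixels, amid what is visible of it).
- outline_of(camera, target): "pixels" (384x512 bool, what is visible of it) and "uv" ([column, row] in pixels, amid what is visible of it).
The state is a dict: "time_s": time; "joint_positions": joint angles; "joint_vel": joint speeds; "tau": joint torques, N m; "position": TCP position; "ee_rot": TCP orientation; "ft_force": force on the tool from outside, world axes, zero at the start; "wrist_torque": the same for the moment, N m; "opening": finger opening in m.
Only numpy, scipy, OpenCV 4.12 (cv2) and the standard library are available. Lean on these libraries where they do the work, as an engineer would, in place of code of your own. Each camera call takes 0.05 s, during which the arm holds its last target.

TASK

Two identical lidded boxes stand on the potter's bench: one holds a lump of clay, the other is practically empty. Lift one box slightly at one end by its ball knob, the other end staying on the table, to feel whether it is the heavy one, and let it down again; then carry the full box by its middle handle to the clear part of the grey ware board and stand it flat there, lengthwise along the board and centred on the clear part. Leave the empty box where it stands and do not disturb the pot on the board.

Things in the scene. Friction and masses are not known exactly. Their poses are not given: they have to be found in the camera images.
- box_a_handle (a point): Grip point of the middle handle of a closed plywood box (180 long, 110 wide, lid top 75 mm up; a twin of the other), 98 mm above its underside. x along the box, y across, z up. Handle: dark wooden batten 70 mm long (x), 18 mm wide (y), from the lid to 110 mm up; pinch across y to carry. Centre of mass below it. Full box 0.77 to 0.93 kg, empty 0.23 to 0.30 kg.
- box_a_knob (a point): Centre of this box's wooden ball knob, 28 mm across, on a thin stem at the lid's -x end, 70 mm from the handle point, 105 mm above the underside; axes as the box. Pinch it across y; raise it 16 mm while following the tilt 7 mm towards the handle: this end lifts, the box swinging about the ball. The tool then bears 40 to 80% of the weight: 3 to 7 N if full, 1 to 2.4 N if empty.
- box_b_handle (a point): Grip point of the middle handle of a closed plywood box (180 long, 110 wide, lid top 75 mm up; a twin of the other), 98 mm above its underside. x along the box, y across, z up. Handle: dark wooden batten 70 mm long (x), 18 mm wide (y), from the lid to 110 mm up; pinch across y to carry. Centre of mass below it. Full box 0.77 to 0.93 kg, empty 0.23 to 0.30 kg.
- box_b_knob (a point): Centre of this box's wooden ball knob, 28 mm across, on a thin stem at the lid's -x end, 70 mm from the handle point, 105 mm above the underside; axes as the box. Pinch it across y; raise it 16 mm while following the tilt 7 mm towards the handle: this end lifts, the box swinging about the ball. The tool then bears 40 to 80% of the weight: 3 to 7 N if full, 1 to 2.4 N if empty.
- board_spot (a point): Centre of the clear part of the grey ware board, on its upper face, 18 mm above the table. Fixed board, 330 by 210 mm; x along its length, z up; it reaches from here 115 mm to -x, 215 mm to +x and 105 mm either way in y. The full box goes with its middle over this point, its length along x (either way round).
- pot_mid (a point): Middle, half-way up, of a small open terracotta cup, 60 mm across and 60 mm high, that stands on the ware board about 160 mm from board_spot towards +x. To be left alone.
There are look-alikes about, which are no part of the job. Leave any yellow look-alike of the part that bears box_a_handle alone.

How it is judged:
On the way:
1. one end of a box has been lifted with the gripper (tilt over about 2.5 degrees) while its other end rested on the table (((angle between box_a_handle's own z axis and vertical above 0.04 rad and contact force between box_a and table above 0.3 N and contact force between box_a and the fingers above 0.5 N) or (angle between box_b_handle's own z axis and vertical above 0.04 rad and contact force between box_b and table above 0.3 N and contact force between box_b and the fingers above 0.5 N))), for 0.2 s.
At the end, for the whole second after the job is handed in: The full box (pressing on the board with more than 5.2 N) rests flat on the ware board, its middle within 30 mm of the centre of the clear part, lengthwise within 17 degrees, at rest; the empty box stands flat within 40 mm of where it started (((contact force between box_a and board above 5.2 N and horizontal distance between box_a_handle and board_spot below 0.03 m and angle between the x axis of box_a_handle and the x axis of board_spot, either way round below 0.3 rad and angle between each of box_a_handle, box_b_handle's own z axis and vertical below 0.06 rad and linear speed of box_a below 0.02 m/s and distance of box_b_handle from where it was at the start of the episode below 0.04 m) or (contact force between box_b and board above 5.2 N and horizontal distance between box_b_handle and board_spot below 0.03 m and angle between the x axis of box_b_handle and the x axis of board_spot, either way round below 0.3 rad and angle between each of box_b_handle, box_a_handle's own z axis and vertical below 0.06 rad and linear speed of box_b below 0.02 m/s and distance of box_a_handle from where it was at the start of the episode below 0.04 m))); the robot touches nothing.
It fails at once if a box was tipped by more than 20 degrees (angle between any of box_a_handle, box_b_handle's own z axis and vertical above 0.35 rad).
It fails at once if the pot on the board was shifted more than 25 mm relative to its start or knocked over (distance of pot_mid from where it was at the start of the episode above 0.025 m or angle between pot_mid's own z axis and vertical above 0.4 rad).
It also fails if it takes over 54 s, if anything falls off the work surface, if the arm or the gripper's body presses on something with over 40 N, if the wrist force passes 120 N, or if a joint passes its speed limit or range.

## Working session

There is one attempt and no reset: what is moved stays moved. The work goes in short steps, Python scripts to look and compute and a tool call to move; the robot and the scene stay as the last step left them, time stands still between calls to the robot, and variables do not carry over. Pictures are saved under pics/ and viewed, and the job is handed in when it is done.

Besides the shell and the picture viewer there is one more tool, called in YAML: its name, and indented under it one key for each argument. arm_command: Moves the arm, as the interface text tells. Shifts and turns lie within -1 to 1; 1 stands for 300 mm of shift or pi/2 rad of turn. Its arguments: {"type":"object","properties":{"targets":{"type":"string"},"gripper":{"type":"number"}},"required":["targets"]}

```bash
mkdir -p pics
python3 - <<'E'
from plant import *
import cv2,numpy as np
s=get_state()
for k in s: print(k,np.round(s[k],4))
print(grip_depth)
for c in("side","top"):
    f=grab_frame(c); cv2.imwrite(f"pics/{c}0.png",f)
    p=camera_params(c);print(c,p["camera_matrix"],np.round(p["extrinsics"],4))
    for t in("box_a_handle","box_a_knob","board_spot","pot_mid"):
        for d in boxes_of(c,t): print(t,np.round(d["uv"],1),round(d["p"],2))
print(get_state()["time_s"])
E
```

```text
time_s 0.0
joint_positions [ 1.217   0.2766  1.5061  0.      1.3607 -0.121 ]
joint_vel [-0.0016 -0.0008  0.0014 -0.0011  0.0005 -0.0013]
tau [-1.40000e-03 -4.16774e+01 -2.45797e+01 -2.00000e-04  1.11000e-02
  0.00000e+00]
position [0.1324 0.559  0.2033]
ee_rot [ 1.161e-01  9.932e-01 -9.000e-04 -2.000e-04]
ft_force [ 0.5144 -0.1669  0.6457]
wrist_torque [-0.0391 -0.0183  0.0376]
opening 0.0854
-0.0187
side [[367.91438889   0.         258.68138478]
 [  0.         367.91438889 191.72048981]
 [  0.           0.           1.        ]] [[ 0.7675 -0.6409 -0.0126 -0.4034]
 [-0.5054 -0.593  -0.6268  0.3089]
 [ 0.3943  0.4875 -0.7791  0.8042]
 [ 0.      0.      0.      1.    ]]
box_a_handle [120.4 174.6] 0.87
box_a_handle [276.5 193. ] 0.56
box_a_knob [121.1 174.5] 0.93
box_a_knob [277.  190.9] 0.82
board_spot [222.9 132.1] 0.68
board_spot [355.9 273. ] 0.47
pot_mid [263.8 110.2] 0.61
top [[445.25350465   0.         255.78472789]
 [  0.         445.25350465 189.3860984 ]
 [  0.           0.           1.        ]] [[-0.0248 -0.9996  0.0167  0.0145]
 [-0.9948  0.023  -0.0995  0.5146]
 [ 0.099  -0.0191 -0.9949  1.1431]
 [ 0.      0.      0.      1.    ]]
box_a_handle [260.1 160.1] 0.64
box_a_handle [126.9 279.5] 0.63
box_a_knob [259.5 160.8] 0.86
box_a_knob [130.3 280.1] 0.72
board_spot [139.3 145.6] 0.71
pot_mid [369.4 168.5] 0.4
0.5
```

View pics/side0.png

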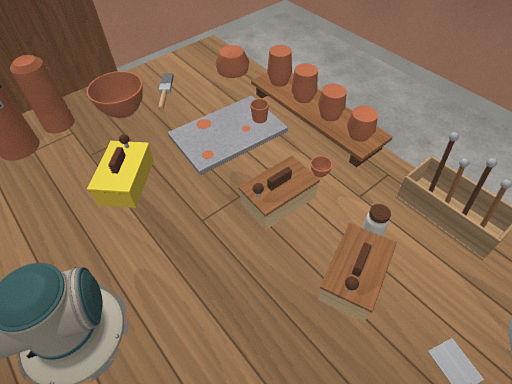

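View pics/top0.png

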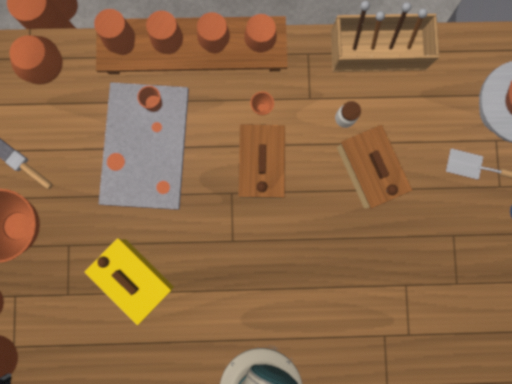

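```bash
cat > h.py <<'E'
import numpy as np,cv2
from plant import *
P={c:camera_params(c) for c in("side","top")}
def proj(c,X):
    X=np.atleast_2d(X);E=np.array(P[c]["extrinsics"]);K=np.array(P[c]["camera_matrix"])
    q=(X@E[:3,:3].T+E[:3,3])@K.T
    return q[:,:2]/q[:,2:]
def back(c,uv,z):
    E=np.array(P[c]["extrinsics"]);K=np.array(P[c]["camera_matrix"])
    d=E[:3,:3].T@np.linalg.inv(K)@np.array([uv[0],uv[1],1.]);o=-E[:3,:3].T@E[:3,3]
    return o+d*(z-o[2])/d[2]
E
python3 - <<'E'
from h import *
for c in P:
    f=grab_frame(c)
    for t,z in(("box_a_handle",None),("board_spot",.018),("box_a_knob",.105),("pot_mid",.048)):
        for i,d in enumerate(outline_of(c,t)):
            m=d["pixels"];
            if m.sum()<5: continue
            r=cv2.minAreaRect(np.argwhere(m)[:,::-1].astype(np.float32))
            print(c,t,round(d["p"],2),np.round(d["uv"],1),m.sum(),np.round(cv2.boxPoints(r),0).tolist(), np.round(back(c,d["uv"],z or .04),3))
            np.save(f"m_{c}_{t}_{i}.npy",m)
a=cv2.imread("pics/top0.png");b=cv2.imread("pics/side0.png")
cv2.imwrite("pics/cropt.png",cv2.resize(a[70:230,80:430],None,fx=2.28,fy=2.28,interpolation=2))
cv2.imwrite("pics/crops.png",cv2.resize(b[80:330,160:420],None,fx=2.4,fy=2.4,interpolation=2))
E
```

```text
side box_a_handle 0.72 [121.8 173.4] 3190 [[83.0, 198.0], [109.0, 129.0], [158.0, 148.0], [132.0, 216.0]] [0.288 0.321 0.04 ]
side box_a_handle 0.56 [277.1 192.7] 3512 [[232.0, 190.0], [299.0, 147.0], [326.0, 191.0], [260.0, 233.0]] [ 0.577 -0.017  0.04 ]
side board_spot 0.98 [223.  131.2] 4615 [[167.0, 132.0], [267.0, 84.0], [289.0, 131.0], [189.0, 179.0]] [0.625 0.297 0.018]
side box_a_knob 0.91 [278.5 191.9] 3582 [[231.0, 190.0], [297.0, 146.0], [326.0, 189.0], [261.0, 233.0]] [ 0.545 -0.055  0.105]
side box_a_knob 0.78 [123.1 172.9] 3351 [[83.0, 198.0], [109.0, 128.0], [160.0, 147.0], [133.0, 217.0]] [0.28  0.254 0.105]
side pot_mid 0.96 [263.2 109.8] 372 [[250.0, 99.0], [268.0, 99.0], [268.0, 122.0], [250.0, 122.0]] [0.768 0.266 0.048]
top box_a_handle 0.76 [127.1 279.9] 4082 [[82.0, 271.0], [120.0, 233.0], [174.0, 288.0], [136.0, 326.0]] [0.291 0.333 0.04 ]
top box_a_handle 0.63 [258.7 162.1] 3320 [[236.0, 198.0], [240.0, 123.0], [287.0, 125.0], [283.0, 200.0]] [ 0.585 -0.007  0.04 ]
top board_spot 0.67 [141.3 147.1] 9323 [[98.0, 205.0], [109.0, 80.0], [189.0, 87.0], [179.0, 212.0]] [0.635 0.303 0.018]
top box_a_knob 0.96 [129.2 283. ] 3896 [[83.0, 272.0], [120.0, 234.0], [174.0, 287.0], [137.0, 325.0]] [0.29  0.311 0.105]
top box_a_knob 0.63 [140.8 145.8] 9412 [[97.0, 204.0], [108.0, 79.0], [190.0, 86.0], [179.0, 211.0]] [0.621 0.284 0.105]
top box_a_knob 0.62 [261.5 163. ] 3387 [[238.0, 124.0], [284.0, 124.0], [284.0, 199.0], [238.0, 199.0]] [ 0.572 -0.012  0.105]
top pot_mid 0.82 [151.5  99.9] 538 [[133.0, 98.0], [149.0, 81.0], [169.0, 101.0], [153.0, 118.0]] [0.754 0.27  0.048]
```

View pics/cropt.png

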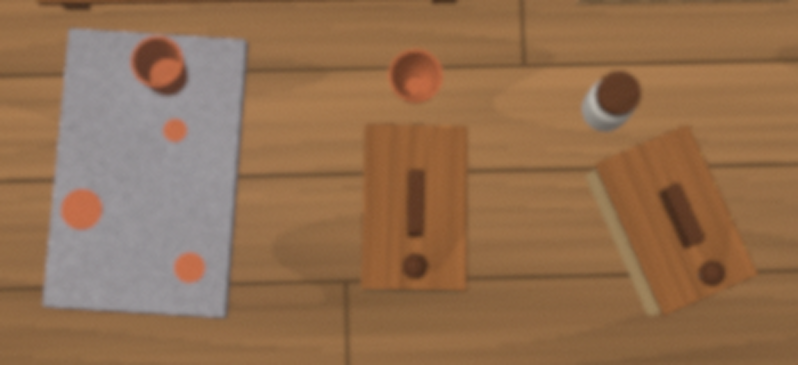

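View pics/crops.png

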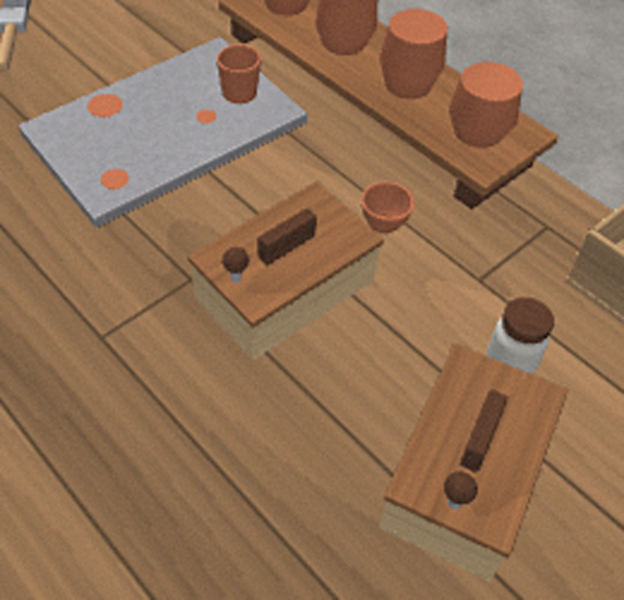

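Run:
```python
from h import *
from scipy.optimize import least_squares
def cr(uv,c): return [(u/2.28+80,v/2.28+70) if c=="top" else (u/2.4+160,v/2.4+80) for u,v in uv]
L=[[.09,.055,.075],[.09,-.055,.075],[-.09,-.055,.075],[-.09,.055,.075],[-.07,0,.105]]
B=[[.215,.105,.018],[.215,-.105,.018],[-.115,-.105,.018],[-.115,.105,.018]]
O={"box1":(L,{"top":cr([(366,124),(467,125),(467,289),(362,289),(415,266)],"top"),"side":cr([(318,182),(383,241),(255,323),(190,260),(236,260)],"side")},(.6,0,0)),
"box2":(L,{"top":cr([(597,164),(689,125),(756,272),(657,315),(711,273)],"top"),"side":cr([(457,346),(568,390),(508,555),(386,500),(461,488)],"side")},(.6,-.26,.4)),
"board":(B,{"top":cr([(69,29),(246,38),(226,317),(43,304)],"top"),"side":cr([(222,38),(306,117),(97,217),(22,128)],"side")},(.6,.3,0))}
for n,(M,obs,x0) in O.items():
    M=np.array(M)
    for cs in(("top","side"),("top",),("side",)):
        def w(p):
            c,s=np.cos(p[2]),np.sin(p[2]);return M@np.array([[c,-s,0],[s,c,0],[0,0,1]]).T+[p[0],p[1],0]
        f=lambda p:np.concatenate([(proj(c,w(p))-obs[c]).ravel() for c in cs])
        r=least_squares(f,x0);print(n,cs,np.round(r.x,4),"rms px",round(np.sqrt(np.mean(r.fun**2)),2),"knob",np.round(w(r.x)[-1],4) if n!="board" else "")
```

```text
box1 ('top', 'side') [ 0.5833 -0.0168 -0.037 ] rms px 0.92 knob [ 0.5134 -0.0142  0.105 ]
box1 ('top',) [ 0.5831 -0.0149 -0.0362] rms px 0.83 knob [ 0.5132 -0.0124  0.105 ]
box1 ('side',) [ 0.5829 -0.0195 -0.0387] rms px 0.57 knob [ 0.513  -0.0168  0.105 ]
box2 ('top', 'side') [ 0.5629 -0.3069  0.3738] rms px 1.3 knob [ 0.4977 -0.3324  0.105 ]
box2 ('top',) [ 0.5631 -0.3037  0.3642] rms px 1.13 knob [ 0.4977 -0.3286  0.105 ]
box2 ('side',) [ 0.5624 -0.309   0.3793] rms px 0.75 knob [ 0.4974 -0.3349  0.105 ]
board ('top', 'side') [ 0.5927  0.2981 -0.0829] rms px 1.07 knob 
board ('top',) [ 0.5922  0.2998 -0.082 ] rms px 0.41 knob 
board ('side',) [ 0.5924  0.2939 -0.0855] rms px 1.15 knob
```

The real boxes are the two wooden ones: box 1 at top (262,160) / side (278,192), and box 2 at top (378,165) / side (360,265). The yellow one at top (127,280) is the look-alike. The enlarged crops show plywood sides, a handle and a knob on both. I'll test box 1, whose knob is at (0.513, -0.014).

arm_command:
  targets: "-0.838 -0.783 0 0;-0.838 -0.783 0 0;-0.838 -0.783 0 0;-0.838 -0.783 0 0;-0.838 -0.783 0 0;-0.838 -0.783 0 0;-0.838 -0.783 0 0;-0.838 -0.783 0 0"
  gripper: 100

```text
time_s: 1.8
position: [0.3259, 0.2689, 0.2045]
ee_rot: [0.12, 0.993, -0.001, 0.001]
ft_force: [-0.6, 0.8, 0.5]
opening: 0.0854
```

arm_command:
  targets: "-0.838 -0.783 0 -0.125;-0.838 -0.783 0 -0.125;-0.838 -0.783 0 -0.125;-0.838 -0.783 0 -0.125;-0.838 -0.783 0 -0.125;-0.838 -0.783 0 -0.125;-0.838 -0.783 0 -0.125;-0.838 -0.783 0 -0.125;-0.838 -0.783 0 -0.125"

```text
time_s: 2.7
position: [0.514, -0.0139, 0.2037]
ee_rot: [0.019, 1.0, 0.0, -0.001]
ft_force: [-0.2, 1.3, 0.3]
opening: 0.0855
```

```bash
cat >> h.py <<'E'
from scipy.spatial.transform import Rotation as Rn
def to(target,jaw=None):
    s=get_state();R=Rn.from_quat(s["ee_rot"]).as_matrix();p=np.array(s["position"])
    d=R.T@(np.array(target)-p)/.3
    a=np.arctan2(R[1,1],R[0,1]);out=None
    if jaw is not None:
        t=(jaw-a+np.pi/2)%np.pi-np.pi/2; out=round(-t/(np.pi/2),4)
    print("t",s["time_s"],"p",np.round(p,4),"jaw",round(a,4),"f",np.round(s["ft_force"],2),"op",round(s["opening"],4),"| shift",np.round(d,4),"turn",out)
E
python3 -c "
from h import *
to((.5134,-.0142,.084),np.pi/2-.037)
cv2.imwrite('pics/t1.png',grab_frame('side'))"
```

```text
t 2.7 p [ 0.514  -0.0139  0.2037] jaw 1.5323 f [-0.24  1.29  0.34] op 0.0855 | shift [ 0.0015 -0.0014  0.399 ] turn -0.001
```

View pics/t1.png

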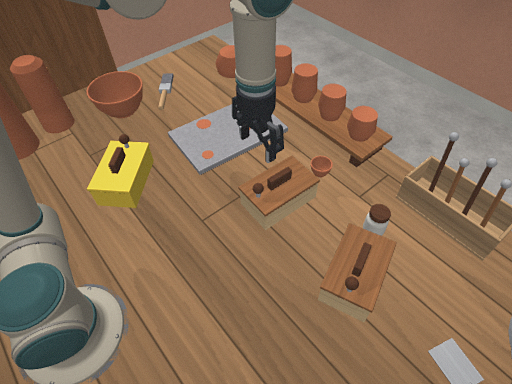

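The gripper hovers above box 1 at about (270,145), which matches the plan. Next I go down onto the knob.

arm_command:
  targets: "0 0 0.13 0;0 0 0.26 0;0 0 0.35 0;0 0 0.4 0;0 0 0.4 0;0 0 0.4 0"

```text
time_s: 3.35
position: [0.5133, -0.0122, 0.0848]
ee_rot: [0.017, 1.0, 0.0, 0.0]
ft_force: [-0.4, -0.5, 0.6]
opening: 0.0853
```

arm_command:
  targets: "0 0 0 0;0 0 0 0;0 0 0 0;0 0 0 0;0 0 0 0;0 0 0 0;0 0 0 0"
  gripper: 0

```text
time_s: 4.05
position: [0.5137, -0.0134, 0.0847]
ee_rot: [0.018, 1.0, 0.0, 0.0]
ft_force: [-0.9, 0.9, 6.3]
opening: 0.0177
```

```bash
python3 -c "
from h import *
to((.5134,-.0142,.084),np.pi/2-.037)
f=grab_frame('side');cv2.imwrite('pics/t2.png',cv2.resize(f[110:250,180:360],None,fx=4,fy=4))"
```

```text
t 4.05 p [ 0.5137 -0.0134  0.0847] jaw 1.534 f [-0.89  0.87  6.28] op 0.0177 | shift [ 0.001  -0.0026  0.0023] turn 0.0002
```

View pics/t2.png

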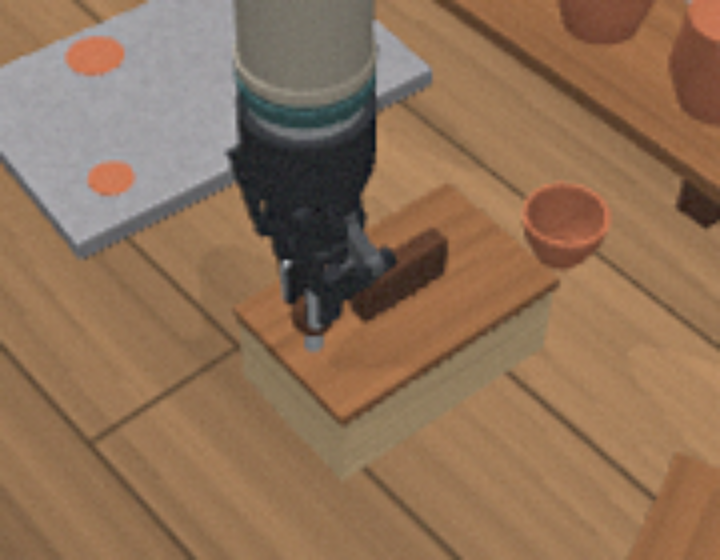

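arm_command:
  targets: "0 0 0 0;0 0 0 0"

```text
time_s: 4.3
position: [0.5138, -0.0135, 0.0847]
ee_rot: [0.018, 1.0, 0.0, 0.0]
ft_force: [-1.5, 0.8, 4.9]
opening: 0.0174
```

```bash
python3 -c "
from h import *
to((.5134,-.0142,.084),np.pi/2-.037);print(get_state()['wrist_torque'])
f=grab_frame('side');cv2.imwrite('pics/t3.png',cv2.resize(f[160:210,230:300],None,fx=10,fy=10,interpolation=2))
f=grab_frame('top');cv2.imwrite('pics/t3t.png',cv2.resize(f[110:210,210:310],None,fx=6,fy=6,interpolation=2))"
```

```text
t 4.3 p [ 0.5138 -0.0135  0.0847] jaw 1.5341 f [-1.51  0.8   4.86] op 0.0174 | shift [ 0.0011 -0.0025  0.0024] turn 0.0002
[0.27113142 0.1647469  0.02526632]
```

View pics/t3.png

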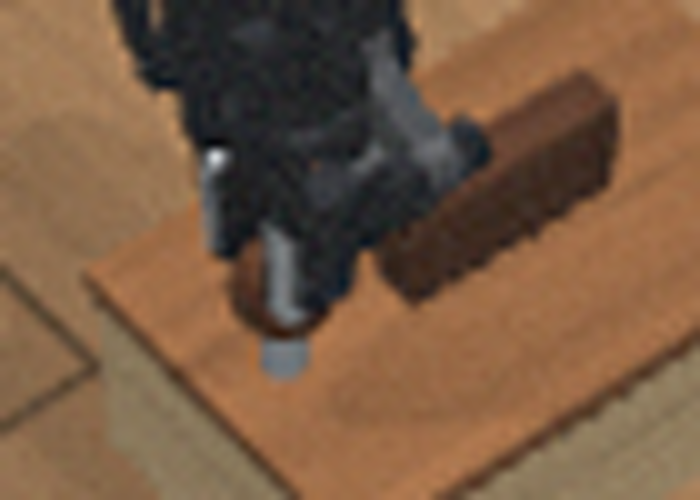

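View pics/t3t.png

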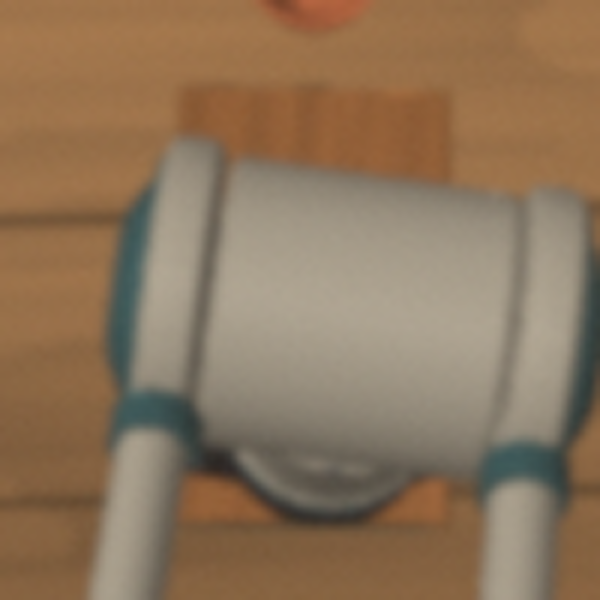

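```bash
python3 -c "
from h import *
p=np.array([.5138,-.0135,.0847])
for n,d in dict(tcp=(0,0,0),nearpadlow=(-.011,-.009,0),farpadlow=(-.011,.009,0),near6=(-.011,-.009,.006),far6=(-.011,.009,.006),near40=(-.011,-.009,.03),nearR=(.011,-.009,0)).items():
  print(n,((proj('side',p+d)[0]-[230,160])*10).round())
for z in(.105,.100): print('ball',((proj('side',[.5134,-.0142,z])[0]-[230,160])*10).round())
"
```

```text
tcp [281. 334.]
nearpadlow [270. 377.]
farpadlow [225. 334.]
near6 [270. 362.]
far6 [224. 320.]
near40 [268. 302.]
nearR [337. 333.]
ball [280. 285.]
ball [281. 298.]
```

The opening is 17 mm where the ball is 28 mm, with an upward force. The pads are pinching the ball's upper part. I'll open a little, then go lower.

arm_command:
  targets: "0 0 0 0;0 0 0 0;0 0 0 0;0 0 0 0"
  gripper: 55

```text
time_s: 4.8
position: [0.5132, -0.0136, 0.0837]
ee_rot: [0.018, 1.0, 0.0, -0.0]
ft_force: [-0.9, -0.4, -0.2]
opening: 0.0469
```

```bash
python3 -c "
from h import *
to((.5134,-.0142,.084),np.pi/2-.037);print(get_state()['wrist_torque'])
f=grab_frame('side');cv2.imwrite('pics/t4.png',cv2.resize(f[150:210,225:300],None,fx=10,fy=10,interpolation=2))
"
```

```text
t 4.8 p [ 0.5132 -0.0136  0.0837] jaw 1.5343 f [-0.89 -0.43 -0.2 ] op 0.0469 | shift [-0.0007 -0.0018 -0.0008] turn 0.0003
[-0.02724204  0.01374072 -0.02630328]
```

View pics/t4.png

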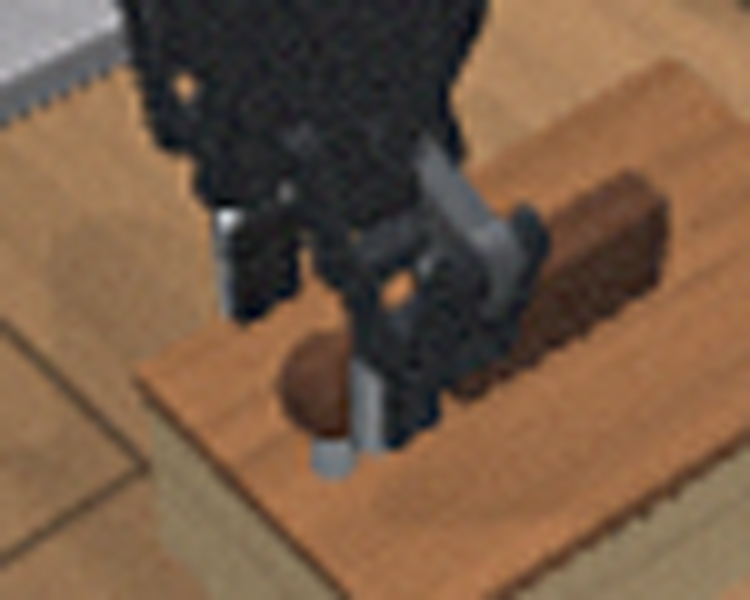

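arm_command:
  targets: "0 0.004 0.015 0;0 0.004 0.03 0;0 0.004 0.045 0;0 0.004 0.045 0"

```text
time_s: 5.25
position: [0.5128, -0.0123, 0.0697]
ee_rot: [0.018, 1.0, 0.0, -0.001]
ft_force: [-0.6, -0.1, 0.1]
opening: 0.0471
```

```bash
python3 -c "
from h import *
to((.5134,-.0142,.07),np.pi/2-.037);print(get_state()['wrist_torque'])
f=grab_frame('side');cv2.imwrite('pics/t5.png',cv2.resize(f[150:210,225:300],None,fx=10,fy=10,interpolation=2))
"
```

```text
t 5.25 p [ 0.5128 -0.0123  0.0697] jaw 1.5344 f [-0.61 -0.1   0.08] op 0.0471 | shift [-0.0023 -0.0063 -0.001 ] turn 0.0004
[-0.01344104  0.02189249  0.02827645]
```

View pics/t5.png

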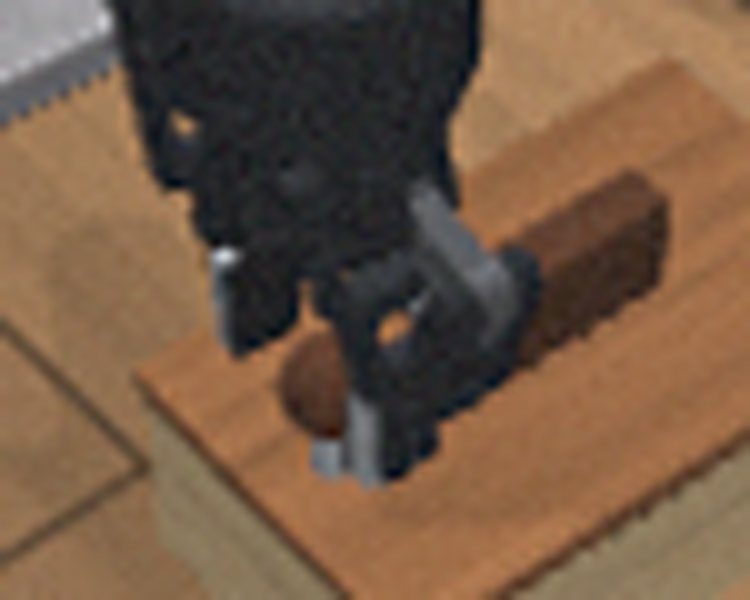

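arm_command:
  targets: "0 0 0.01 0;0 0 0.02 0;0 0 0.02 0"

```text
time_s: 5.6
position: [0.5132, -0.0123, 0.0643]
ee_rot: [0.018, 1.0, 0.0, -0.0]
ft_force: [-0.4, 0.1, -0.3]
opening: 0.0471
```

arm_command:
  targets: "0 0 0 0;0 0 0 0;0 0 0 0;0 0 0 0;0 0 0 0"
  gripper: 0

```text
time_s: 6.1
position: [0.5136, -0.0127, 0.0651]
ee_rot: [0.018, 1.0, -0.0, 0.0]
ft_force: [-1.3, -1.6, 5.1]
opening: 0.025
```

```bash
python3 -c "
from h import *
to((.5134,-.0142,.07),np.pi/2-.037);print(get_state()['wrist_torque'])
f=grab_frame('side');cv2.imwrite('pics/t6.png',cv2.resize(f[150:210,225:300],None,fx=10,fy=10,interpolation=2))
"
```

```text
t 6.1 p [ 0.5136 -0.0127  0.0651] jaw 1.5345 f [-1.32 -1.56  5.11] op 0.025 | shift [ 0.0005 -0.0052 -0.0164] turn 0.0004
[-0.29161368  0.30238114  0.01746536]
```

View pics/t6.png

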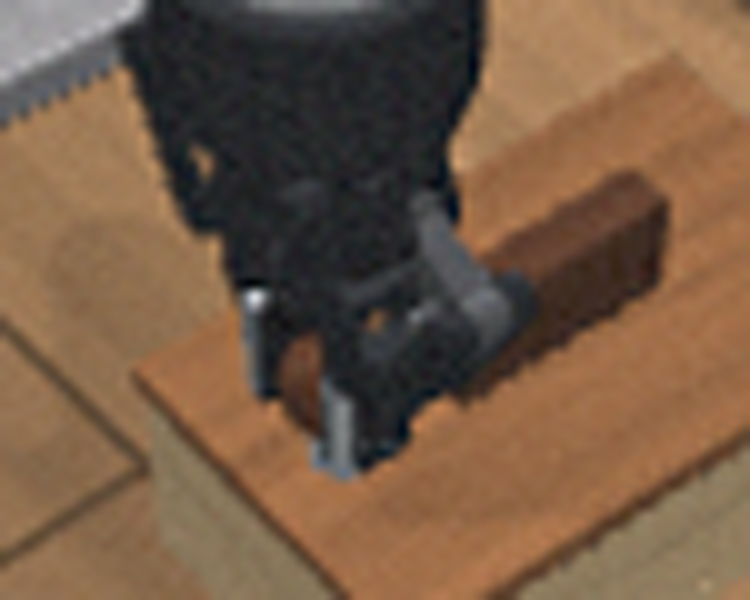

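arm_command:
  targets: "-0.005 0 -0.0107 0;-0.01 0 -0.0213 0;-0.0145 0 -0.032 0;-0.019 0 -0.0427 0;-0.0233 0 -0.0533 0;-0.0233 0 -0.0533 0;-0.0233 0 -0.0533 0;-0.0233 0 -0.0533 0;-0.0233 0 -0.0533 0;-0.0233 0 -0.0533 0"

```text
time_s: 7.15
position: [0.5202, -0.0126, 0.0806]
ee_rot: [0.018, 1.0, 0.0, -0.0]
ft_force: [-0.2, 0.5, -6.3]
opening: 0.0248
```

```bash
python3 -c "
from h import *
F=[]
for i in range(4):
  f=grab_frame('side');F.append(get_state()['ft_force'])
print(np.round(F,2))
to((.5134,-.0142,.07),np.pi/2-.037);print(get_state()['wrist_torque'])
cv2.imwrite('pics/t7.png',cv2.resize(f[120:250,210:350],None,fx=5,fy=4.6,interpolation=2))
"
```

```text
[[-0.5   0.63 -5.36]
 [-0.87 -0.05 -6.36]
 [-0.74  0.14 -5.85]
 [-0.85  0.11 -5.89]]
t 7.35 p [ 0.5203 -0.0126  0.0806] jaw 1.5344 f [-0.85  0.11 -5.89] op 0.0249 | shift [ 0.0227 -0.0062  0.0354] turn 0.0004
[0.03711407 0.40571072 0.03428345]
```

View pics/t7.png

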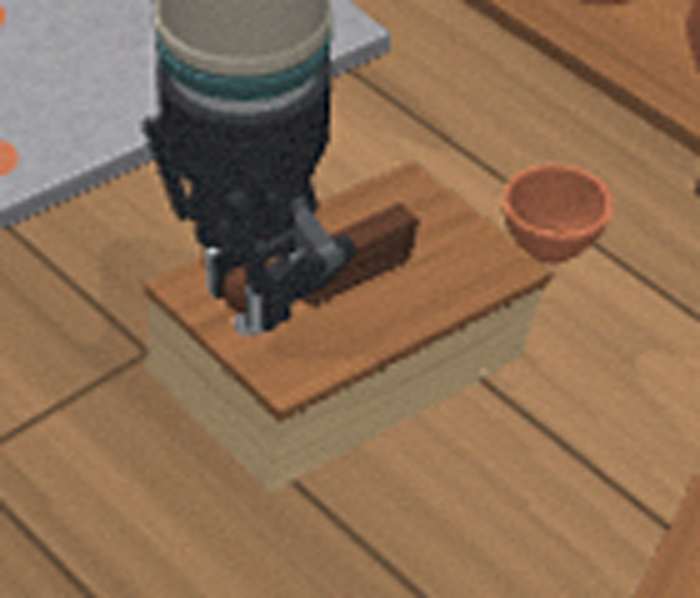

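The tool bears about 5.9 N, so this box is the full one. In the picture the knob-end lid corner rose about 6 px, from (239,188) to (240,182). The far corner stayed at (320,181), so the box is tilted with its far end down. I'll let it down.

arm_command:
  targets: "0.005 0 0.0107 0;0.01 0 0.0213 0;0.0145 0 0.032 0;0.019 0 0.0427 0;0.0233 0 0.0523 0;0.0233 0 0.0533 0;0.0233 0 0.0533 0;0.0233 0 0.0533 0"

```text
time_s: 8.15
position: [0.5135, -0.0124, 0.0651]
ee_rot: [0.018, 1.0, -0.0, 0.0]
ft_force: [-4.5, -0.1, 2.3]
opening: 0.0246
```

arm_command:
  targets: "0 0 0 0;0 0 0 0;0 0 0 0;0 0 0 0;0 0 -0.2 0;0 0 -0.3 0;0 0 -0.3 0;0 0 -0.3 0"
  gripper: 60

```text
time_s: 8.95
position: [0.5144, -0.0125, 0.1556]
ee_rot: [0.018, 1.0, -0.0, 0.001]
ft_force: [-0.1, 0.2, -0.4]
opening: 0.0511
```

```bash
python3 -c "
from h import *
to((.5833,-.0168,.066),np.pi/2-.037)
f=grab_frame('side');cv2.imwrite('pics/t8.png',cv2.resize(f[80:330,160:420],None,fx=2.4,fy=2.4,interpolation=2))
f=grab_frame('top');cv2.imwrite('pics/t8t.png',cv2.resize(f[70:230,80:430],None,fx=2.28,fy=2.28,interpolation=2))
"
```

```text
t 8.95 p [ 0.5144 -0.0125  0.1556] jaw 1.5343 f [-0.08  0.24 -0.44] op 0.0511 | shift [-0.2292 -0.0059  0.2993] turn 0.0003
```

View pics/t8.png

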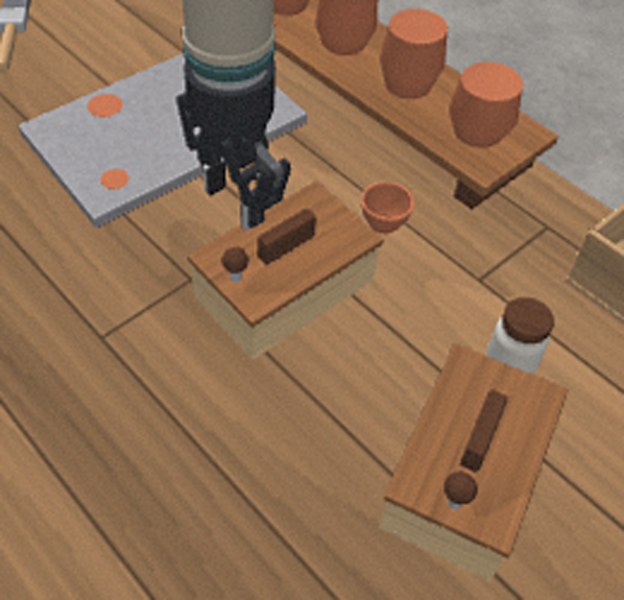

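Box 1 is back flat at its old place: knob at crop (236,260) and corners unchanged. Next is the handle.

arm_command:
  targets: "-0.12 -0.003 0 0;-0.229 -0.006 0 0;-0.229 -0.006 0 0;-0.229 -0.006 0.12 0;-0.229 -0.006 0.22 0;-0.229 -0.006 0.28 0;-0.229 -0.006 0.305 0;-0.229 -0.006 0.305 0;-0.229 -0.006 0.305 0"

```text
time_s: 9.95
position: [0.5823, -0.0167, 0.0635]
ee_rot: [0.018, 1.0, 0.0, 0.0]
ft_force: [0.9, -0.3, -0.0]
opening: 0.0509
```

arm_command:
  targets: "0 0 0 0;0 0 0 0;0 0 0 0;0 0 0 0;0 0 0 0;0 0 0 0"
  gripper: 0

```text
time_s: 10.55
position: [0.5829, -0.016, 0.0642]
ee_rot: [0.018, 1.0, 0.0, 0.001]
ft_force: [-0.1, 3.8, 6.1]
opening: 0.0165
```

```bash
python3 -c "
from h import *
to((.5833,-.0168,.066),np.pi/2-.037)
f=grab_frame('side');cv2.imwrite('pics/t9.png',cv2.resize(f[120:250,210:350],None,fx=5,fy=4.6,interpolation=2))
"
```

```text
t 10.55 p [ 0.5829 -0.016   0.0642] jaw 1.5343 f [-0.06  3.84  6.13] op 0.0165 | shift [-0.0016 -0.0025 -0.006 ] turn 0.0003
```

View pics/t9.png

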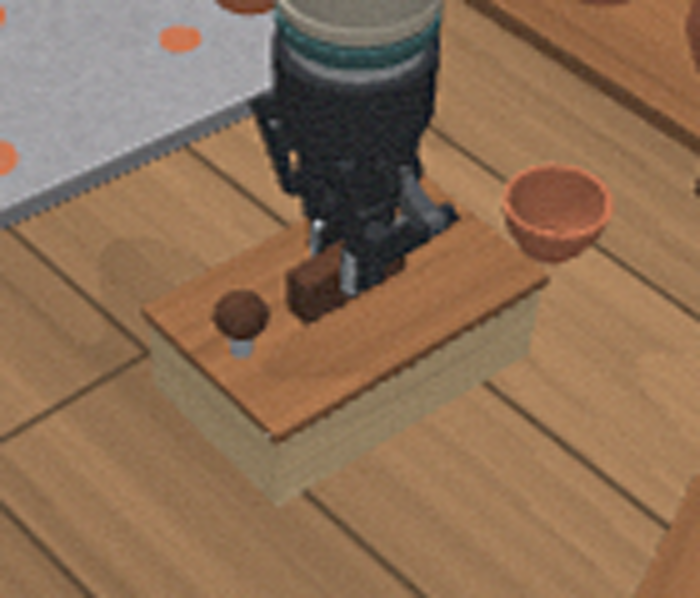

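The pads hold the batten mid-length at (350,265), opening 16.5 mm. Lift.

arm_command:
  targets: "0 0 -0.03 0;0 0 -0.08 0;0 0 -0.15 0;0 0 -0.22 0;0 0 -0.28 0;0 0 -0.3 0;0 0 -0.3 0;0 0 -0.3 0"

```text
time_s: 11.4
position: [0.5808, -0.0168, 0.1516]
ee_rot: [0.018, 1.0, 0.0, -0.002]
ft_force: [-0.5, -0.1, -7.8]
opening: 0.0167
```

```bash
python3 -c "
from h import *
to((.5927,.2981,.154),np.pi/2-.0829)
f=grab_frame('side');cv2.imwrite('pics/t10.png',f)
"
```

```text
t 11.4 p [ 0.5808 -0.0168  0.1516] jaw 1.5342 f [-0.52 -0.12 -7.77] op 0.0167 | shift [-0.0013  1.0503 -0.008 ] turn 0.0295
```

View pics/t10.png

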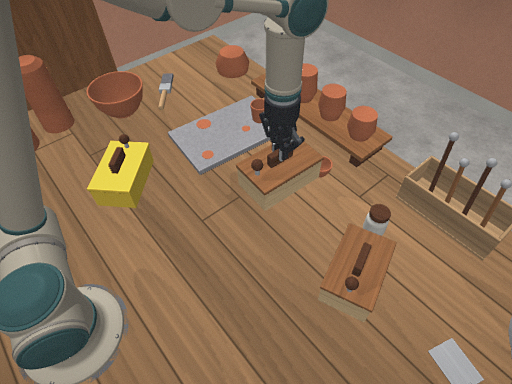

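arm_command:
  targets: "0 0.08 0 0;0 0.2 0 0;0 0.33 0 0;0 0.46 0 0;0 0.59 0 0;0 0.72 0 0.01;0 0.83 0 0.02;0 0.92 0 0.03;0 0.98 0 0.03;0 1 0 0.03"

```text
time_s: 12.45
position: [0.5925, 0.2848, 0.1518]
ee_rot: [0.041, 0.999, -0.0, -0.001]
ft_force: [0.2, 0.3, -7.5]
opening: 0.0167
```

arm_command:
  targets: "0 0 0 0;0 0 0 0;0 0 0 0"

```text
time_s: 12.75
position: [0.5932, 0.2814, 0.1532]
ee_rot: [0.042, 0.999, -0.0, -0.0]
ft_force: [0.5, -0.5, -8.3]
opening: 0.0165
```

```bash
python3 -c "
from h import *
to((.5927,.2981,.085),np.pi/2-.0829)
f=grab_frame('side');cv2.imwrite('pics/t11.png',cv2.resize(f[60:240,130:350],None,fx=3.3,fy=3.3))
f=grab_frame('top');cv2.imwrite('pics/t11t.png',f[50:250,50:350])
"
```

```text
t 12.75 p [0.5932 0.2814 0.1532] jaw 1.4859 f [ 0.5  -0.49 -8.25] op 0.0165 | shift [0.0062 0.0554 0.2273] turn -0.0013
```

View pics/t11.png

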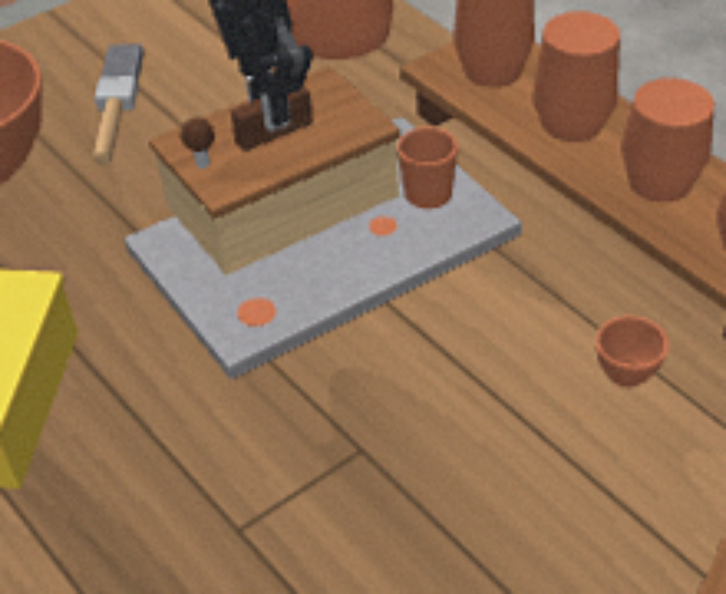

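View pics/t11t.png

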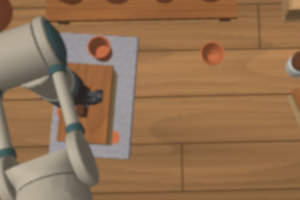

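The box hangs level over the board and the pot is clear. Two of the three orange spots are visible beside it. Lowering.

arm_command:
  targets: "0.003 0.028 0.04 0;0.006 0.055 0.09 0;0.006 0.055 0.14 0;0.006 0.055 0.18 0;0.006 0.055 0.205 0;0.006 0.055 0.22 0;0.006 0.055 0.228 0;0.006 0.055 0.234 0;0.006 0.055 0.238 0;0.006 0.055 0.238 0"

```text
time_s: 13.85
position: [0.5931, 0.2998, 0.0825]
ee_rot: [0.042, 0.999, 0.0, 0.001]
ft_force: [0.1, 0.6, -6.5]
opening: 0.0167
```

```bash
python3 -c "
from h import *
to((.5927,.2981,.082),np.pi/2-.0829)
f=grab_frame('side');cv2.imwrite('pics/t12.png',cv2.resize(f[60:240,130:350],None,fx=3.3,fy=3.3))
"
```

```text
t 13.85 p [0.5931 0.2998 0.0825] jaw 1.4872 f [ 0.05  0.64 -6.47] op 0.0167 | shift [ 0.0009 -0.0058  0.0016] turn -0.0005
```

View pics/t12.png

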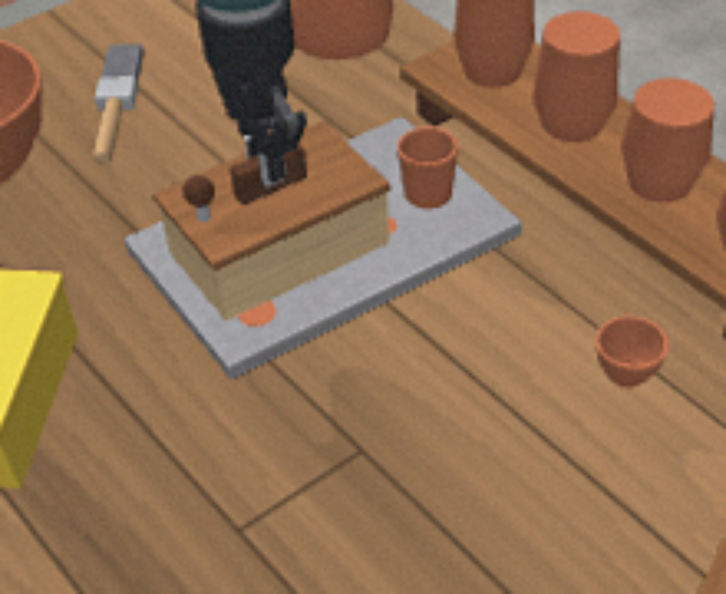

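Just touching. I'll lower by 1 to 2 mm more until it is unloaded.

arm_command:
  targets: "0 0 0.003 0;0 0 0.006 0;0 0 0.006 0;0 0 0.006 0"

```text
time_s: 14.3
position: [0.5932, 0.3003, 0.0821]
ee_rot: [0.042, 0.999, 0.001, 0.001]
ft_force: [-2.7, 1.2, 5.7]
opening: 0.0166
```

arm_command:
  targets: "0 0 0 0;0 0 0 0;0 0 0 0;0 0 0 0;0 0 -0.15 0;0 0 -0.3 0;0 0 -0.4 0;0 0 -0.4 0"
  gripper: 60

```text
time_s: 15.1
position: [0.5958, 0.3008, 0.2059]
ee_rot: [0.042, 0.999, 0.002, 0.005]
ft_force: [0.4, -0.0, 0.3]
opening: 0.0511
```

```bash
python3 -c "
from h import *
to((.35,.1,.25))
"
```

```text
t 15.1 p [0.5958 0.3008 0.2059] jaw 1.4872 f [ 0.39 -0.01  0.27] op 0.0511 | shift [ 0.7591 -0.7348 -0.1582] turn None
```

arm_command:
  targets: "0.15 -0.15 -0.1 0;0.75 -0.73 -0.15 0;0.75 -0.73 -0.15 0;0.75 -0.73 -0.15 0;0.75 -0.73 -0.15 0;0.75 -0.73 -0.15 0;0.75 -0.73 -0.15 0;0.75 -0.73 -0.15 0;0.75 -0.73 -0.15 0"

```text
time_s: 16.0
position: [0.3506, 0.1003, 0.2448]
ee_rot: [0.042, 0.999, 0.0, 0.0]
ft_force: [-0.0, 0.7, 0.3]
opening: 0.0513
```

```bash
python3 -c "
from h import *
to((.35,.1,.25))
f=grab_frame('side');cv2.imwrite('pics/t13.png',cv2.resize(f[60:240,130:350],None,fx=3.3,fy=3.3,interpolation=2))
f=grab_frame('top');cv2.imwrite('pics/t13t.png',cv2.resize(f[70:230,80:430],None,fx=2.28,fy=2.28,interpolation=2))
"
```

```text
t 16.0 p [0.3506 0.1003 0.2448] jaw 1.4864 f [-0.    0.71  0.3 ] op 0.0513 | shift [ 0.0018 -0.0012 -0.0174] turn None
```

View pics/t13.png

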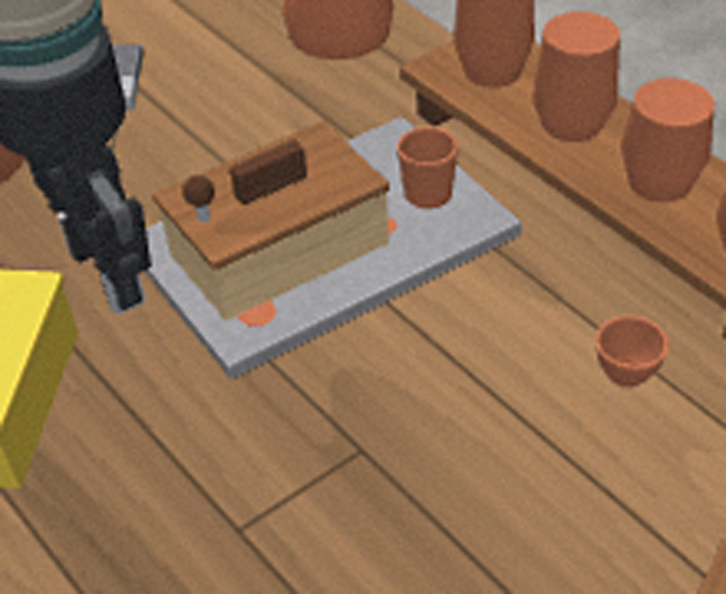

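View pics/t13t.png

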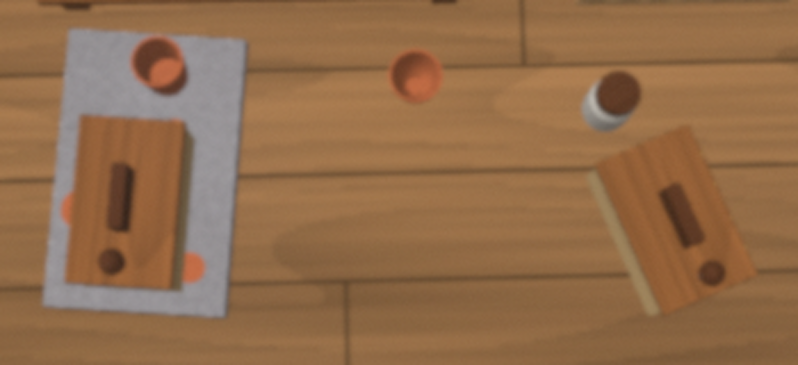

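Run:
```python
from h import *
from scipy.optimize import least_squares
M=np.array([[.09,.055,.093],[.09,-.055,.093],[-.09,-.055,.093],[-.09,.055,.093],[-.07,0,.123]])
T=np.array([(82,116),(184,121),(176,290),(66,284),(111,262)])/2.28+[80,70]
S=np.array([(319,124),(388,186),(217,262),(155,198),(199,190)])/3.3+[130,60]
def w(p):
    c,s=np.cos(p[2]),np.sin(p[2]);return M@np.array([[c,-s,0],[s,c,0],[0,0,1]]).T+[p[0],p[1],0]
r=least_squares(lambda p:np.r_[(proj("top",w(p))-T).ravel(),(proj("side",w(p))-S).ravel()],(.59,.3,0))
print(r.x,np.sqrt(np.mean(r.fun**2)), r.x-[.5927,.2981,-.0829])
finish_job()
```

```text
[ 0.59210127  0.2988405  -0.07321282] 1.0289424916747996 [-0.00059873  0.0007405   0.00968718]
the job is handed in; nothing more can be done
```

I lifted the box in the middle of the bench by its knob, and it turned out to be the full one. I then carried it by its handle to the ware board, set it down flat, released it, backed the arm away and handed the job in. No verdict was reported. The arm's clock read about 16 s at the end, against the 54 s limit.

- **Weighing:** with one end raised, the tool bore about 5.9 N, and the far end stayed on the table in the picture. When I lifted the whole box by its handle, it read about 7.8 to 8.3 N, or roughly 0.8 kg.
- **Placement:** the last fit to both pictures put the box's middle about 1 mm from the centre of the clear part and 0.6° off lengthwise. The fit error was about 1 pixel, and the box looked flat.
- **Left alone:** the pot, the empty box and the yellow look-alike looked unmoved in the final pictures. I checked these by eye only.
- **What went wrong:** the first pinch on the knob was too high, closing to 17 mm on a 28 mm ball. I opened, went about 20 mm lower and gripped again before lifting. The pads sat roughly 20 to 30 mm farther back than I expected from the grip depth. Even in good grips the opening read about 2 to 3 mm small.

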